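# Lock the mincer ring with the pin spanner and rack the spanner

### The job

Take the orange-handled pin spanner out of the grey rack, set both of its pins fully down into holes of the mincer's steel ring and turn the ring clockwise (seen from above) all the way to its stop; turn it only with the spanner, never with your fingers. Then stand the spanner back in the rack beside the white case, pins down over the ridge, and push the blue end stop up until case and spanner are packed snug against the end wall. Do not knock or shift anything else on the worktop.

Things in the scene. Friction and masses are not known exactly. Their poses are not given: they have to be found in the camera images.
- mincer: aluminium mincer head fixed to the worktop, standing with its outlet up; round foot 108 mm across, 62 mm high to the underside of its steel ring; a horizontal feed pipe (58 mm flange, 30 mm axis height) reaches 78 mm along its +x. Origin: centre of the underside, z up. The fingers must not touch the mincer or its ring
- ring_top (a point): centre of the top face of the steel locking ring on the mincer (80 mm above the worktop); turns with the ring. The ring is 92 mm across, 18 mm thick, bore 39 mm closed by a perforated plate 6 mm below the top face. Four through holes of 12 mm diameter lie 30 mm from the centre, on this frame's +x, +y, -x and -y; the pins cannot bottom in them. z up
- lock_ring (a joint): angle of the ring in rad, grows clockwise seen from above (so the yaw of ring_top falls as it grows); starts 0 to 0.35, hard stop (locked) at 1.15, where the red mark on the ring meets the red mark on the mincer. Dry friction about 0.2 N m; stays where it is left
- spanner: pin spanner, 0.22 kg: steel bar 80 mm (along its y) x 20 mm (along its x) x 14 mm high, with two round steel pins of 8 mm diameter, 30 mm either side of the middle along y, reaching 12 mm down from the bar's underside, tips tapered over the last 3 mm; on top an upright orange handle, 14 mm thick (along x), 46 mm wide (along y), from 14 to 76 mm above the bar's underside. Origin: centre of the bar's underside; z up along the handle. The same when turned half round
- handle (a point): middle of the spanner's handle for gripping across its 14 mm thickness, 55 mm above the bar's underside; same axes as the spanner
- rack: grey tool rack fixed to the worktop: base 200 mm (x) x 100 mm (y) x 8 mm, on it a ridge 40 mm wide (y) along x whose top is 22 mm above the worktop; spanner and case stand on the ridge, the spanner's pins hanging on either side of it. End wall at +x, 96 mm wide, 52 mm high, inner face at x = +85 mm. Origin: centre of the underside, z up
- end_stop (a joint): travel in m of the blue end stop along the rack's +x, towards the end wall; starts 0.005 to 0.02; its packing face is at x = -30 mm + travel in the rack. With case (24 mm) and spanner (20 mm) packed against the wall it reads 0.071. Friction 1.5 N; stays where it is left
- stop_face (a point): centre of the end stop's packing face (looks to the rack's +x), 37.5 mm above the worktop. The stop plate is 10 mm thick, so it is pushed on the face 10 mm behind this point; it is 76 mm wide, from 23 to 52 mm above the worktop; two low runners (top 22.5 mm above the worktop) trail behind it to 34 mm behind the packing face. z up, x towards the end wall
- plate_case: white plastic case, 24 mm (x) x 64 mm (y) x 30 mm high, standing on the rack's ridge next to the end wall. Origin: centre of the underside
- sauce_cup: steel sauce cup 68 mm across, 59 mm high, beside the mincer; leave alone. Origin: centre of the underside
- salt: salt shaker 44 mm across, 90 mm high, behind the rack's end wall; leave alone. Origin: centre of the underside
- pens: black pen pot 84 mm across, 147 mm high with its pens, between rack and mincer; leave alone. Origin: centre of the underside
- starch: steel starch shaker 69 mm across, 102 mm high; leave alone. Origin: centre of the underside
- soup_bowl: red and black soup bowl 97 mm across, 69 mm high; leave alone. Origin: centre of the underside
Not all that is in view belongs to the job. Leave any red or yellow look-alike of the spanner alone.

How it is judged:
On the way, in this order (a step that is already met when the one before it is completed fails the run):
1. both pins of the spanner are down in ring holes (bar within 5 mm of the ring's top face and centred within 5 mm) before the ring has been turned (horizontal distance between spanner and ring_top below 0.005 m and z of spanner in the frame of ring_top below 0.005 m and angle between spanner's own z axis and vertical below 0.1 rad and value of joint lock_ring below 0.5 rad), for 0.1 s.
2. the ring is turned to its stop (above 1.08 rad) with both pins still in the holes (horizontal distance between spanner and ring_top below 0.005 m and z of spanner in the frame of ring_top below 0.005 m and angle between spanner's own z axis and vertical below 0.1 rad and value of joint lock_ring above 1.08 rad), for 0.1 s.
At the end, for the whole second after the job is handed in: Ring at its stop (over 1.08 of 1.15 rad). Spanner still, upright (0.1 rad), pins down on the ridge between case and end stop, within 12 mm of its middle line; case upright at the end wall, within 20 mm of the line; end stop within 4 mm of tight (travel over 0.067 m) (value of joint lock_ring above 1.08 rad and value of joint end_stop above 0.067 m and x of spanner in the frame of rack between 0.03 and 0.058 m and y of spanner in the frame of rack between -0.012 and 0.012 m and z of each of spanner, plate_case in the frame of rack below 0.026 m and angle between each of spanner, plate_case's own z axis and vertical below 0.1 rad and x of plate_case in the frame of rack between 0.06 and 0.08 m and y of plate_case in the frame of rack between -0.02 and 0.02 m and linear speed of spanner below 0.02 m/s); the robot touches nothing.
It fails at once if the fingers press on the mincer or its ring (more than 2 N) (contact force between the fingers and mincer above 2 N).
It fails at once if a bystander (sauce cup, salt, pens) is shifted more than 20 mm or tipped (distance of any of sauce_cup, salt, pens from where it was at the start of the episode above 0.02 m or angle between any of sauce_cup, salt, pens's own z axis and vertical above 0.3 rad).
It fails at once if a bystander (starch, soup bowl) is shifted more than 20 mm or tipped (distance of any of starch, soup_bowl from where it was at the start of the episode above 0.02 m or angle between any of starch, soup_bowl's own z axis and vertical above 0.3 rad).
It also fails if it takes over 64 s, if anything falls off the work surface, if the arm or the gripper's body presses on something with over 40 N, if the wrist force passes 120 N, or if a joint passes its speed limit or range.

### The arm

A 6-joint arm with a two-finger parallel gripper is mounted at the origin on a cart in front of the work surface, level with it; the furniture and walls round the work are solid. World frame = base frame: x ahead of the robot, y to its left, z up, the work surface at z = 0. Lengths are in m, angles in rad, forces in N, time in s.
With the tool pointing down it reaches from about 0.35 to 0.775 m from the base axis. Payload 7.3 kg.
Tool frame: the origin (TCP) lies between the finger pads; the fingertips stand 8 mm ahead of it and the grasp point (between the pads) lies 11 mm behind it (robot.nose_length is the distance from the TCP to the fingertips, in m); z points along the fingers, y is the line along which they close (so a half turn about z gives the same grasp; the last joint's range is limited). The gripper opens to 92 mm and grips with 3 to 60 N. Pads are 19 mm wide; open, the fingers measure 130 mm over their backs; the gripper's body (75 mm by 190 mm) begins 47 mm behind the grasp point.
Start: joints at [-1.325, 0.342, 1.524, -0, 1.275, -0.146], TCP at [0.2, -0.485, 0.235] pointing down, gripper open.
Joint ranges: [-2.53, 2.53], [-0.77, 2.02], [0.04, 2.7], [-1, 4.14], [0.28, 2.66], [-3.11, 3.11]. Speed limits (rad/s): [2.57, 2.57, 3.14, 3.14, 3.14, 3.14].

### API

Orientations are given as [roll, pitch, yaw] about the fixed x, y, z axes, in that order (R = Rz(yaw) Ry(pitch) Rx(roll)).
In Python, from cell import robot gives the robot as it stands. The module is installed in compiled form; this text tells all that it offers.
- The arm moves only by the shell command python3 -m jog 'ROWS' [FORCE]. ROWS is JSON, a list that holds one entry, the list of rows, each a list of 5 numbers: the gripper's target within -1 to 1 (fully open at 1, half-way at 0, shut at -1), then the shift along the tool's x, y, z in m, then the turn about the tool's z in rad. A call has 1 to 5 rows; each row is the pose to reach, as a shift and turn from the pose commanded when the call began, along the tool's axes at that moment; what a row does not reach only later rows make up. A row lasts 1/12 s, in which the tool goes at most 41.7 mm and 7.16 degrees, less where a joint would pass 70% of its speed; a pose out of reach is approached as far as the arm can. A call with a gripper value outside its range is refused whole. The fingers move at their own pace and stop on an object; FORCE is the grip in N (left out, the last holds). Time passes only in rows, so rows that repeat a pose let the fingers close. It gives the time, the measured TCP pose, the force, the opening and the grip force at its end, in the units of the state.
- robot.observe(): the state, without advancing time (a new reading comes with each control period).
- robot.read_camera(name): name is "scene" or "top"; returns the picture (384x512x3 uint8, red, green, blue); there is no depth.
- robot.camera_model(name): a dict with "camera_matrix" (3x3 intrinsics, pixels), "position" and "attitude" of the camera in the world. Camera axes: x right, y down, z forward; pixel columns grow to the right and rows downward; lengths in m; the calibration is good to about 2 mm. A picture is of the moment at which its call begins. camera_model takes no time and is no camera call.
- robot.hand_in(): hands the job in; it is judged then, once.
The state is a dict: "time": time; "qpos": joint angles; "qvel": joint speeds; "joint_efforts": joint torques, N m; "tool_pos": TCP position; "tool_rot": TCP orientation; "contact_force": force on the tool from outside, world axes, zero at the start; "torque": the same for the moment, N m; "opening": finger opening in m; "grip_force": force on a finger pad.
Only numpy, scipy, OpenCV 4.12 (cv2) and the standard library are available. Lean on these libraries where they do the work, as an engineer would, in place of code of your own. Each camera call takes 0.05 s, during which the arm holds its last target. There are 200 camera calls.

## Working session

There is one attempt and no reset: what is moved stays moved. The work goes in short steps, Python scripts to look and compute and a shell command to move; the robot and the scene stay as the last step left them, time stands still between calls to the robot, and variables do not carry over. Pictures are saved under pics/ and viewed, at most 10 in all, crops included, and the job is handed in when it is done.

```bash
mkdir -p pics; python3 - <<'E'
from cell import robot
import cv2
for n in("scene","top"):
    im=robot.read_camera(n); cv2.imwrite(f"pics/{n}0.png",cv2.resize(im[:,:,::-1],(800,600),interpolation=cv2.INTER_CUBIC)); cv2.imwrite(f"{n}_raw0.png",im[:,:,::-1])
    m=robot.camera_model(n); print(n,m)
s=robot.observe(); print(s)
E
```

```text
scene {'camera_matrix': array([[489.96635702,   0.        , 256.79695395],
       [  0.        , 489.96635702, 190.50915666],
       [  0.        ,   0.        ,   1.        ]]), 'position': array([-0.08880578, -0.79635187,  1.23092584]), 'attitude': array([-2.42217987,  0.01827091, -0.67866138])}
top {'camera_matrix': array([[408.50358077,   0.        , 254.43310341],
       [  0.        , 408.50358077, 186.60717507],
       [  0.        ,   0.        ,   1.        ]]), 'position': array([0.36224694, 0.0142461 , 1.32331854]), 'attitude': array([-3.00334837, -0.01049756, -1.56887149])}
{'time': 0.1, 'qpos': array([-1.32500406e+00,  3.42656923e-01,  1.52488944e+00, -3.35624803e-05,
        1.27543676e+00, -1.46025601e-01]), 'qvel': array([-6.87891922e-05, -1.31597115e-03, -3.27287347e-03, -5.36068808e-04,
       -1.30887379e-04,  7.80022251e-04]), 'joint_efforts': array([ 2.01351693e-03, -4.32003593e+01, -2.44694817e+01,  7.19063985e-02,
        5.26500796e-02, -6.09215317e-05]), 'tool_pos': array([ 0.20039397, -0.48487053,  0.23412364]), 'tool_rot': array([-3.14021231e+00, -1.70569639e-04,  3.91827542e-01]), 'contact_force': array([ 0.31870358,  0.5716253 , -0.51457119]), 'torque': array([ 0.00190869,  0.03433124, -0.02599799]), 'grip_force': 0.0, 'opening': 0.09172793792884987}
```

View pics/scene0.png

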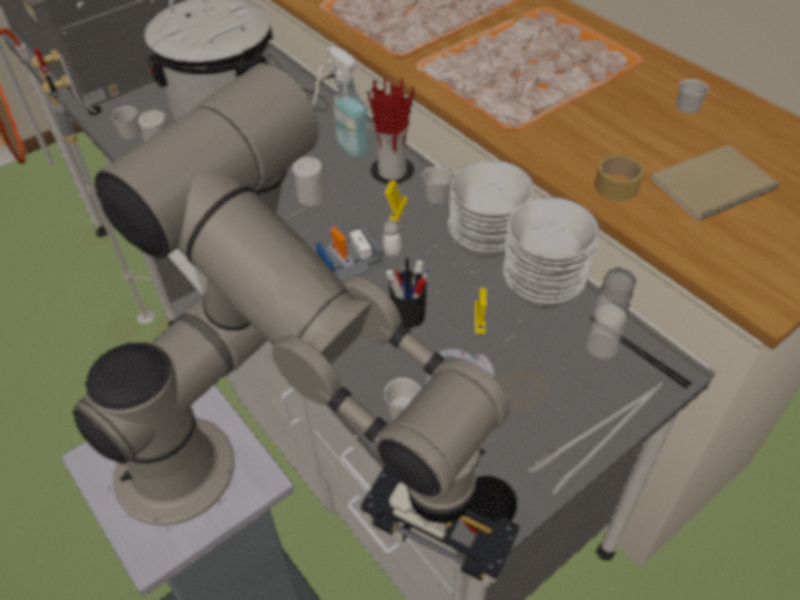

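View pics/top0.png

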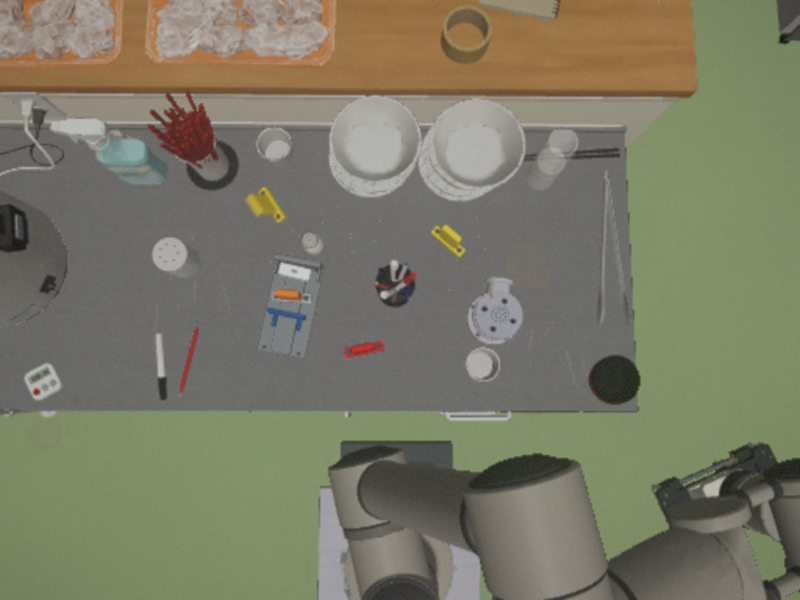

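The top view shows the rack at about (292,305), the orange spanner at (290,295), the white case at (295,271), the blue stop at (287,318), the mincer at (495,316), the pens at (396,283) and the cup at (482,365). Next I'll zoom in on both work areas.

```bash
python3 - <<'E'
import cv2,numpy as np
im=cv2.imread("top_raw0.png")
a=im[155:235,160:220]; b=im[170:225,290:345]
a=cv2.resize(a,(450,600),interpolation=cv2.INTER_CUBIC)   # 7.5x, origin (160,155)
b=cv2.resize(b,(350,350),interpolation=cv2.INTER_CUBIC) # 6.364x origin (290,170)
c=np.zeros((600,800,3),np.uint8); c[:,:450]=a; c[:350,450:]=b
cv2.imwrite("pics/crop1.png",c)
E
```

```text
(no output)
```

View pics/crop1.png

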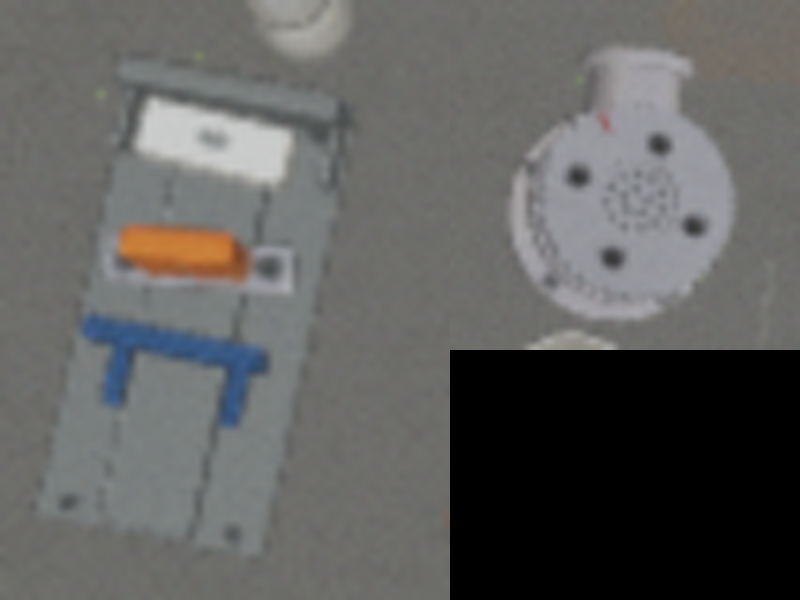

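The crop shows all the features I need. Rack: wall inner top edge about (122,80)-(338,122), orange handle top (120,226)-(238,265), blue plate (83,320)-(268,374). Mincer: holes at (578,176), (659,145), (695,226) and (613,258), and the red mark on the mincer at (605,122).

```bash
cat > h.py <<'E'
import numpy as np,cv2
from scipy.spatial.transform import Rotation as R
from cell import robot
def cam(n):
    m=robot.camera_model(n); return m["camera_matrix"],R.from_euler('xyz',m["attitude"]).as_matrix(),np.array(m["position"])
def unproj(n,px,z):
    K,A,p=cam(n); px=np.atleast_2d(np.array(px,float))
    d=(A@np.linalg.inv(K)@np.c_[px,np.ones(len(px))].T).T
    return (p+d*((z-p[2])/d[:,2])[:,None])[:,:2]
def proj(n,P):
    K,A,p=cam(n); c=(A.T@(np.atleast_2d(P)-p).T); q=K@c; return (q[:2]/q[2]).T
E
cat > m.py <<'E'
from h import *
ca=lambda P:(np.array(P,float)+.5)/7.5-.5+[160,155]
cb=lambda P:(np.array(P,float)-[450,0]+.5)/6.3636-.5+[290,170]
def yaw(a,b): return np.degrees(np.arctan2(*(b-a)[::-1]))
g=cv2.imread("top_raw0.png").astype(float)
gray=g.mean(2)
H=[]
for x,y in cb([(578,176),(659,145),(695,226),(613,258)]):
    for _ in range(3):
        ys,xs=np.mgrid[round(y)-3:round(y)+4,round(x)-3:round(x)+4]; w=np.clip(140-gray[ys,xs],0,None)
        x,y=(xs*w).sum()/w.sum(),(ys*w).sum()/w.sum()
    H.append((x,y))
h=unproj("top",H,.080); c=h.mean(0); print("holes",h-c,"c",c,np.linalg.norm(h-c,axis=1),[np.degrees(np.arctan2(*(q-c)[::-1]))%90 for q in h])
pr=lambda t,P,z:print(t,unproj("top",ca(P),z).round(4).tolist())
pr("base bl,br",[(38,515),(262,553)],.008)
pr("wall inner top L,R",[(122,80),(338,122)],.052); pr("wall outer",[(120,58),(345,100)],.052)
pr("plate front L R, back L R",[(88,317),(270,350),(83,343),(265,374)],.052)
pr("case top corners",[(147,95),(293,125),(278,185),(133,150)],.052)
pr("handle top",[(120,226),(238,233),(235,265),(118,255)],.098)
pr("bar top",[(107,236),(293,248),(290,293),(100,278)],.036); pr("pins heads",[(122,258),(270,267)],.036)
E
python3 m.py
```

```text
holes [[ 0.01190068  0.02771056]
 [ 0.02737195 -0.01184083]
 [-0.01189493 -0.02764977]
 [-0.0273777   0.01178004]] c [ 0.49094583 -0.19558183] [0.03015794 0.02982329 0.03009982 0.02980449] [np.float64(66.75823590978717), np.float64(66.60718102238167), np.float64(66.72263536510513), np.float64(66.71883025681163)]
base bl,br [[0.4258, 0.2883], [0.4099, 0.1924]]
wall inner top L,R [[0.6065, 0.2497], [0.5889, 0.1585]]
wall outer [[0.6159, 0.2508], [0.5983, 0.1557]]
plate front L R, back L R [[0.506, 0.261], [0.4924, 0.1849], [0.4951, 0.2627], [0.4824, 0.1868]]
case top corners [[0.6001, 0.239], [0.5875, 0.1773], [0.562, 0.1831], [0.5766, 0.2442]]
handle top [[0.5378, 0.2403], [0.5351, 0.1927], [0.5221, 0.1936], [0.526, 0.2407]]
bar top [[0.5424, 0.2571], [0.5375, 0.1783], [0.5183, 0.1792], [0.5244, 0.2595]]
pins heads [[0.533, 0.2505], [0.5294, 0.1879]]
```

```bash
cat > go.py <<'E'
# usage: go.py x y z yaw_deg -> shift in present tool axes
import sys; from h import *
x,y,z,w=map(float,sys.argv[1:5]); s=robot.observe(); r=R.from_euler('xyz',s["tool_rot"]); p=s["tool_pos"]
psi=s["tool_rot"][2]; d=r.inv().apply(np.array([x,y,z])-p)
print("t",s["time"],"pos",p.round(4),"rpy",s["tool_rot"].round(4),"F",s["contact_force"].round(1),"Tq",s["torque"].round(2),"open",round(s["opening"],4),"grip",s["grip_force"])
print("shift",d.round(4),"turn",round(psi-np.radians(w),4),"q6",s["qpos"][5].round(2))
E
python3 - <<'E'
from h import *
for n,p,z in(("pens",(396,283),.07),("salt",(312,243),.09),("cup",(482,365),.05)): print(n,unproj("top",(np.array(p)+.5)/1.5625-.5,z))
E
for i in 1 2 3; do :; done
python3 -m jog '[[[0,0.143,-0.131,0,0],[0,0.143,-0.131,0,0],[0,0.143,-0.131,0,0],[0,0.143,-0.131,0,0],[0,0.143,-0.131,0,0]]]'
python3 -m jog '[[[0,0.143,-0.131,0,0],[0,0.143,-0.131,0,0],[0,0.143,-0.131,0,0],[0,0.143,-0.131,0,0],[0,0.143,-0.131,0,0]]]'
python3 -m jog '[[[0,0.143,-0.131,0,0],[0,0.143,-0.131,0,0],[0,0.143,-0.131,0,0],[0,0.143,-0.131,0,0],[0,0.143,-0.131,0,0]]]'
python3 go.py .5303 .2175 .2 86.3
```

```text
pens [[0.5544042  0.00509984]]
salt [[0.63043008 0.17083961]]
cup [[ 0.39339003 -0.16617151]]
time: 0.52
tool_pos: [0.2831, -0.3062, 0.2344]
tool_rot: [-3.14, -0.0, 0.392]
contact_force: [0.4, -0.2, 1.1]
opening: 0.063
grip_force: 0.0
time: 0.93
tool_pos: [0.3652, -0.1307, 0.2346]
tool_rot: [-3.141, -0.0, 0.393]
contact_force: [1.0, -0.7, 1.5]
opening: 0.0465
grip_force: 0.0
time: 1.35
tool_pos: [0.4476, 0.0451, 0.2345]
tool_rot: [-3.141, -0.0, 0.394]
contact_force: [0.5, -0.8, -0.4]
opening: 0.046
grip_force: 0.0
t 1.35 pos [0.4476 0.0451 0.2345] rpy [-3.141e+00 -3.000e-04  3.935e-01] F [ 0.5 -0.8 -0.4] Tq [ 0.01 -0.    0.01] open 0.046 grip 0.0
shift [ 0.1425 -0.1275  0.0346] turn -1.1127 q6 1.11
```

```bash

python3 -m jog '[[[0,0.1425,-0.1275,0,0],[0,0.1425,-0.1275,0,0],[0,0.1425,-0.1275,0,0],[0,0.1425,-0.1275,0,0],[0,0.1425,-0.1275,0,0]]]' >/dev/null
python3 -m jog '[[[0,0,0,0,-0.124],[0,0,0,0,-0.248],[0,0,0,0,-0.372],[0,0,0,0,-0.496],[0,0,0,0,-0.62]]]' >/dev/null
python3 -m jog '[[[0,0,0,0,-0.124],[0,0,0,0,-0.248],[0,0,0,0,-0.372],[0,0,0,0,-0.493],[0,0,0,0,-0.493]]]' >/dev/null
python3 go.py .5303 .2175 .066 86.3
python3 - <<'E'
from h import *
im=robot.read_camera("scene"); cv2.imwrite("scene1.png",im[:,:,::-1])
a=im[115:205,180:300,::-1]; b=im[190:290,240:360,::-1]
c=np.hstack([cv2.resize(a,(400,300),interpolation=cv2.INTER_CUBIC),cv2.resize(b,(360,300),interpolation=cv2.INTER_CUBIC)])
cv2.imwrite("pics/s1.png",c)
E
```

```text
t 2.6 pos [0.5297 0.214  0.2342] rpy [-3.1406e+00  4.0000e-04  1.5092e+00] F [-0.8 -0.1 -1. ] Tq [-0.06 -0.07  0.01] open 0.0461 grip 0.0
shift [0.0036 0.0006 0.1682] turn 0.003 q6 0.31
```

View pics/s1.png

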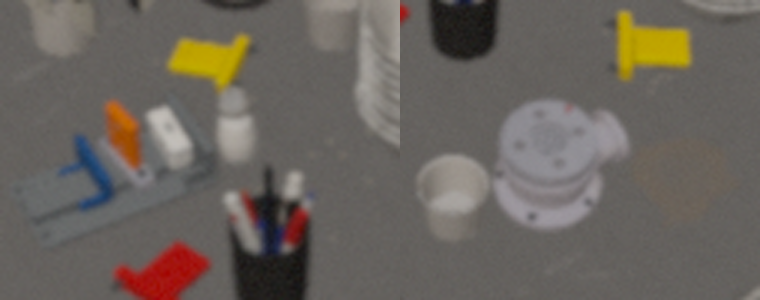

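The scene view shows the spanner upright in the rack with its handle near (123,135) in the left crop. The ring holes are near (519,146), (559,163) and (578,131) in the right crop. I'll compare these with the top-camera estimates.

```bash
python3 - <<'E'
from h import *
c=np.array([.4909,-.1956]);P=[[*(c+.03*np.array([np.cos(a),np.sin(a)])),.08] for a in np.radians(66.7+90*np.arange(4))]
print("holes pred crop",((proj("scene",P)-[240,190]+.5)*3-.5+[400,0]).round(1))
s=np.array([.5303,.2175]);w=np.radians(-3.7);u=np.array([np.cos(w),np.sin(w)]);v=np.array([-u[1],u[0]])
def box(hx,hy,z):return [[*(s+a*hx*u+b*hy*v),z] for a,b in((1,1),(1,-1),(-1,-1),(-1,1))]
im=cv2.imread("scene1.png")
big=cv2.resize(im[130:190,190:250],(600,600),interpolation=cv2.INTER_CUBIC)
for hx,hy,z in((.007,.023,.098),(.01,.04,.036)):
    q=((proj("scene",box(hx,hy,z))-[190,130]+.5)*10-.5).round().astype(int); cv2.polylines(big,[q],True,(0,255,0),1)
t=cv2.imread("top_raw0.png"); bt=cv2.resize(t[175:203,165:205][:,:],(400,280),interpolation=cv2.INTER_CUBIC)
bt=cv2.resize(t[175:203,168:203],(700,560),interpolation=cv2.INTER_CUBIC)
for hx,hy,z in((.007,.023,.098),(.01,.04,.036)):
    q=((proj("top",box(hx,hy,z))-[168,175]+.5)*20-.5).round().astype(int); cv2.polylines(bt,[q],True,(0,255,0),1)
out=np.zeros((450,800,3),np.uint8); out[:400,:400]=cv2.resize(big,(400,400)); out[:320,400:]=cv2.resize(bt,(400,320)); cv2.imwrite("pics/ov.png",out)
E
```

```text
holes pred crop [[540.8 115.7]
 [520.6 147. ]
 [560.3 164.5]
 [580.  132.7]]
```

View pics/ov.png

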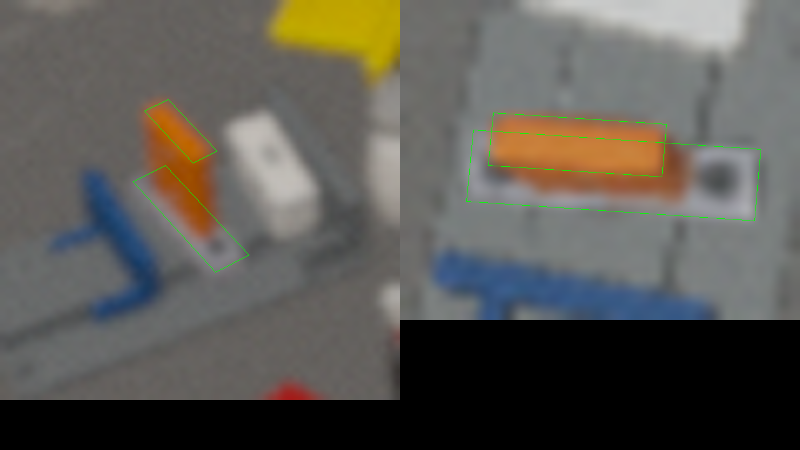

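Both overlays fit to within about 1 px, and the two cameras share the same small offset. Now I'll descend and grip.

```bash

python3 -m jog '[[[0,0.0036,0.0006,0.03,0.003],[0,0.0036,0.0006,0.06,0.003],[0,0.0036,0.0006,0.09,0.003],[0,0.0036,0.0006,0.11,0.003],[0,0.0036,0.0006,0.12,0.003]]]' >/dev/null
python3 -m jog '[[[0,0,0,0.015,0],[0,0,0,0.03,0],[0,0,0,0.042,0],[0,0,0,0.048,0],[0,0,0,0.048,0]]]' >/dev/null
python3 go.py .5303 .2175 .066 86.3
python3 -m jog '[[[-1,0,0,0,0],[-1,0,0,0,0],[-1,0,0,0,0],[-1,0,0,0,0],[-1,0,0,0,0]]]' 40
python3 go.py .5303 .2175 .066 86.3
```

```text
t 3.4833 pos [0.5304 0.2175 0.0659] rpy [-3.14e+00  7.00e-04  1.50e+00] F [-0.5  0.2 -0.9] Tq [-0.04 -0.11 -0.06] open 0.0462 grip 0.0
shift [ 0.     -0.0001 -0.0001] turn -0.0062 q6 0.33
time: 3.9
tool_pos: [0.5311, 0.2177, 0.0673]
tool_rot: [3.141, -0.0, 1.502]
contact_force: [0.7, 0.5, -0.0]
opening: 0.0171
grip_force: 0.0
t 3.9 pos [0.5311 0.2177 0.0673] rpy [ 3.1406e+00 -2.0000e-04  1.5016e+00] F [ 0.7  0.5 -0. ] Tq [-0.05 -0.1   0.  ] open 0.0171 grip 0.0
shift [-0.0003 -0.0007  0.0013] turn -0.0046 q6 0.32
```

```bash

python3 -m jog '[[[-1,0,0,0,0],[-1,0,0,0,0],[-1,0,0,0,0],[-1,0,0,0,0],[-1,0,0,0,0]]]' 40
python3 -m jog '[[[-1,0,0,-0.02,0],[-1,0,0,-0.04,0],[-1,0,0,-0.07,0],[-1,0,0,-0.1,0],[-1,0,0,-0.13,0]]]'
python3 -m jog '[[[-1,0,0,-0.04,0],[-1,0,0,-0.08,0],[-1,0,0,-0.1,0],[-1,0,0,-0.1,0],[-1,0,0,-0.1,0]]]'
python3 go.py .4909 -.1956 .29 66.7
```

```text
time: 4.32
tool_pos: [0.531, 0.2176, 0.0671]
tool_rot: [3.141, -0.0, 1.502]
contact_force: [-0.8, -0.5, 5.9]
opening: 0.0138
grip_force: 40.0
time: 4.73
tool_pos: [0.53, 0.2174, 0.1968]
tool_rot: [-3.139, 0.001, 1.502]
contact_force: [1.2, 0.1, -3.7]
opening: 0.0141
grip_force: 40.0
time: 5.15
tool_pos: [0.5307, 0.2176, 0.2963]
tool_rot: [3.141, 0.0, 1.502]
contact_force: [-0.1, 0.5, -3.4]
opening: 0.014
grip_force: 40.0
t 5.15 pos [0.5307 0.2176 0.2963] rpy [3.1413 0.     1.5018] F [-0.1  0.5 -3.4] Tq [-0.01 -0.04  0.04] open 0.014 grip 39.992457032203674
shift [-0.415  -0.0113  0.0064] turn 0.3377 q6 0.32
```

```bash

python3 -m jog '[[[-1,-0.04,-0.001,0,0],[-1,-0.08,-0.002,0,0],[-1,-0.12,-0.003,0,0],[-1,-0.16,-0.004,0,0],[-1,-0.2,-0.005,0,0]]]' >/dev/null
python3 -m jog '[[[-1,-0.04,-0.001,0,0],[-1,-0.08,-0.002,0,0],[-1,-0.12,-0.003,0,0],[-1,-0.16,-0.004,0,0],[-1,-0.2,-0.005,0,0]]]' >/dev/null
python3 -m jog '[[[-1,-0.015,-0.001,0,0.11],[-1,-0.015,-0.001,0,0.22],[-1,-0.015,-0.001,0,0.338],[-1,-0.015,-0.001,0,0.338],[-1,-0.015,-0.001,0,0.338]]]'
python3 go.py .4909 -.1956 .29 66.7
python3 - <<'E'
from h import *
im=robot.read_camera("scene"); cv2.imwrite("scene2.png",im[:,:,::-1])
cv2.imwrite("pics/s2.png",cv2.resize(im[130:280,220:400,::-1],(720,600),interpolation=cv2.INTER_CUBIC))
E
```

```text
time: 6.4
tool_pos: [0.4904, -0.1952, 0.2943]
tool_rot: [-3.137, -0.0, 1.167]
contact_force: [-0.1, -0.2, -2.2]
opening: 0.0138
grip_force: 40.0
t 6.4 pos [ 0.4904 -0.1952  0.2943] rpy [-3.1371e+00 -5.0000e-04  1.1671e+00] F [-0.1 -0.2 -2.2] Tq [-0.02 -0.1  -0.02] open 0.0138 grip 39.99319016933441
shift [-0.0001  0.0006  0.0043] turn 0.003 q6 -0.12
```

View pics/s2.png

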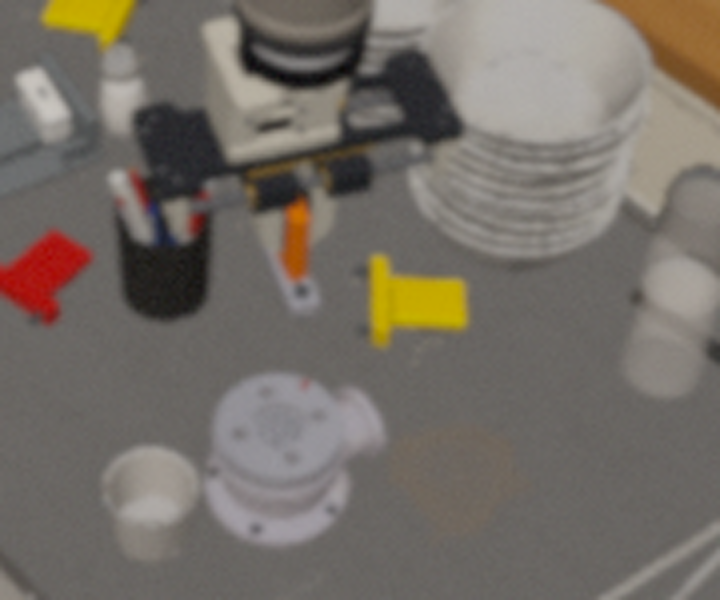

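The spanner hangs upright over the mincer: near bar end at about (290,311)-(320,300), pin head at (303,293). Next I'll compare that with the prediction for a centred grip.

```bash
python3 - <<'E'
from h import *
s=np.array([.4904,-.1952]);w=1.167-np.pi/2;u=np.array([np.cos(w),np.sin(w)]);v=np.array([-u[1],u[0]])
f=lambda off:[[*(s+a*u+(b+off)*v),z] for a,b,z in((-.01,-.04,.263),(.01,-.04,.263),(0,-.03,.263),(-.01,-.04,.249))]
for off in(0,.003,-.003): print(off,((proj("scene",f(off))-[220,130]+.5)*4-.5).round(1).tolist())
im=cv2.imread("scene2.png"); print()
big=cv2.resize(im[180:215,275:310],(560,560),interpolation=cv2.INTER_CUBIC)
for off,c in((0,(0,255,0)),):
  for hx,hy,z in((.01,.04,.263),(.007,.023,.325)):
    P=[[*(s+a*hx*u+(b*hy+off)*v),z] for a,b in((1,1),(1,-1),(-1,-1),(-1,1))]
    q=((proj("scene",P)-[275,180]+.5)*16-.5).round().astype(int); cv2.polylines(big,[q],True,c,1)
cv2.imwrite("pics/ov2.png",big)
E
```

```text
0 [[293.8, 310.0], [323.6, 303.1], [303.7, 295.0], [293.0, 323.8]]
0.003 [[292.3, 306.5], [322.0, 299.6], [302.2, 291.5], [291.5, 320.3]]
-0.003 [[295.3, 313.5], [325.1, 306.6], [305.2, 298.4], [294.5, 327.3]]
```

View pics/ov2.png

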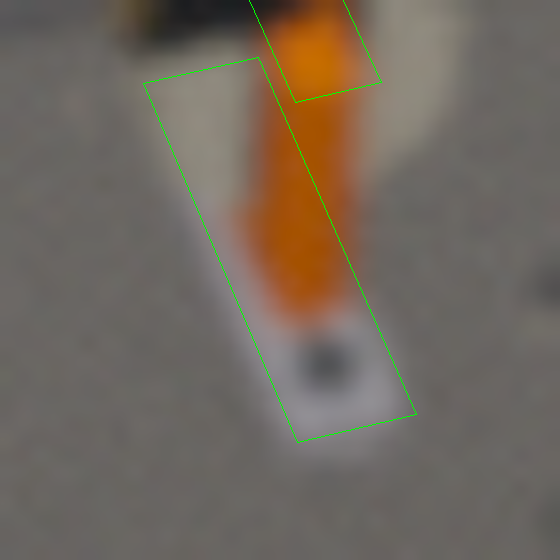

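```bash

python3 -m jog '[[[-1,-0.0013,0.0006,0.035,0.003],[-1,-0.0013,0.0006,0.07,0.003],[-1,-0.0013,0.0006,0.105,0.003],[-1,-0.0013,0.0006,0.125,0.003],[-1,-0.0013,0.0006,0.135,0.003]]]' >/dev/null
python3 -m jog '[[[-1,0,0,0.008,0],[-1,0,0,0.013,0],[-1,0,0,0.013,0],[-1,0,0,0.013,0],[-1,0,0,0.013,0]]]'
for i in 1 2 3; do python3 go.py .4904 -.1967 .125 66.7; done
```

```text
time: 7.28
tool_pos: [0.4919, -0.1975, 0.1499]
tool_rot: [3.139, 0.0, 1.161]
contact_force: [0.4, 0.6, -1.7]
opening: 0.0134
grip_force: 40.0
t 7.2833 pos [ 0.4919 -0.1975  0.1499] rpy [3.1391e+00 4.0000e-04 1.1611e+00] F [ 0.4  0.6 -1.7] Tq [-0.04 -0.09  0.01] open 0.0134 grip 39.99243915081024
shift [ 0.0001 -0.0018  0.0249] turn -0.003 q6 -0.12
t 7.2833 pos [ 0.4919 -0.1975  0.1499] rpy [3.1391e+00 4.0000e-04 1.1611e+00] F [ 0.4  0.6 -1.7] Tq [-0.04 -0.09  0.01] open 0.0134 grip 39.99243915081024
shift [ 0.0001 -0.0018  0.0249] turn -0.003 q6 -0.12
t 7.2833 pos [ 0.4919 -0.1975  0.1499] rpy [3.1391e+00 4.0000e-04 1.1611e+00] F [ 0.4  0.6 -1.7] Tq [-0.04 -0.09  0.01] open 0.0134 grip 39.99243915081024
shift [ 0.0001 -0.0018  0.0249] turn -0.003 q6 -0.12
```

```bash
cat > avg.py <<'E'
import sys; from h import *
S=[]
for i in range(10): robot.read_camera("top"); S.append(robot.observe())
p=np.mean([s["tool_pos"] for s in S],0); F=np.mean([s["contact_force"] for s in S],0);T=np.mean([s["torque"] for s in S],0)
yaw=np.mean([s["tool_rot"][2] for s in S]); x,y,z,w=map(float,sys.argv[1:5])
d=np.array([x,y,z])-p; c,s_=np.cos(yaw),np.sin(yaw)
print("t",S[-1]["time"],"p",p.round(4),"yaw",yaw.round(4),"F",F.round(1),"T",T.round(2),"shift",(d@np.array([[c,s_,0],[s_,-c,0],[0,0,-1]]).T).round(4),"turn",round(yaw-np.radians(w),4),"open",S[-1]["opening"])
E
python3 avg.py .4904 -.1967 .125 66.7
```

```text
t 7.7833 p [ 0.4914 -0.1972  0.1492] yaw 1.1609 F [ 0.1 -0.2 -2.7] T [-0.03 -0.06  0.01] shift [ 0.0001 -0.0012  0.0242] turn -0.0033 open 0.013572148990661517
```

```bash

python3 -m jog '[[[-1,0,-0.0011,0.003,-0.003],[-1,0,-0.0011,0.006,-0.003],[-1,0,-0.0011,0.008,-0.003],[-1,0,-0.0011,0.010,-0.003],[-1,0,-0.0011,0.010,-0.003]]]'
python3 -m jog '[[[-1,0,0,0.001,0],[-1,0,0,0.002,0],[-1,0,0,0.003,0],[-1,0,0,0.004,0],[-1,0,0,0.004,0]]]'
python3 -m jog '[[[-1,0,0,0.001,0],[-1,0,0,0.002,0],[-1,0,0,0.003,0],[-1,0,0,0.003,0],[-1,0,0,0.003,0]]]'
python3 avg.py .4904 -.1967 .125 66.7
```

```text
time: 8.2
tool_pos: [0.49, -0.1965, 0.1381]
tool_rot: [-3.141, -0.0, 1.164]
contact_force: [0.2, 0.7, -3.5]
opening: 0.0141
grip_force: 40.0
time: 8.62
tool_pos: [0.4901, -0.1966, 0.1345]
tool_rot: [-3.141, 0.0, 1.164]
contact_force: [-0.6, -0.1, -2.9]
opening: 0.0139
grip_force: 40.0
time: 9.03
tool_pos: [0.4902, -0.1966, 0.1316]
tool_rot: [-3.141, 0.0, 1.164]
contact_force: [-0.3, 0.0, -2.7]
opening: 0.014
grip_force: 40.0
t 9.5333 p [ 0.4902 -0.1967  0.1318] yaw 1.1638 F [-0.1  0.  -2.7] T [-0.04 -0.06  0.  ] shift [0.     0.0002 0.0068] turn -0.0003 open 0.014073570636405894
```

```bash

python3 -m jog '[[[-1,0,0,0.002,0],[-1,0,0,0.004,0],[-1,0,0,0.005,0],[-1,0,0,0.005,0],[-1,0,0,0.005,0]]]'
python3 -m jog '[[[-1,0,0,0.0005,0],[-1,0,0,0.001,0],[-1,0,0,0.0015,0],[-1,0,0,0.0015,0],[-1,0,0,0.0015,0]]]'
python3 avg.py .4904 -.1967 .125 66.7
```

```text
time: 9.95
tool_pos: [0.4902, -0.1966, 0.1266]
tool_rot: [-3.141, 0.0, 1.164]
contact_force: [-0.1, 0.9, -2.2]
opening: 0.0136
grip_force: 40.0
time: 10.37
tool_pos: [0.4902, -0.1966, 0.1252]
tool_rot: [3.142, 0.0, 1.164]
contact_force: [-0.2, 0.6, -2.8]
opening: 0.0138
grip_force: 40.0
t 10.8667 p [ 0.4902 -0.1967  0.1252] yaw 1.1638 F [ 0.4 -0.1 -2.9] T [-0.05 -0.07  0.  ] shift [0.     0.0002 0.0002] turn -0.0003 open 0.013589156639250104
```

```bash

python3 -m jog '[[[-1,0,0,0.0005,0],[-1,0,0,0.001,0],[-1,0,0,0.0015,0],[-1,0,0,0.0015,0],[-1,0,0,0.0015,0]]]' 58
python3 -m jog '[[[-1,0,0,0,0.05],[-1,0,0,0,0.1],[-1,0,0,0,0.15],[-1,0,0,0,0.2],[-1,0,0,0,0.25]]]'
python3 avg.py .4904 -.1967 .125 66.7
```

```text
time: 11.28
tool_pos: [0.4903, -0.1967, 0.125]
tool_rot: [3.141, 0.0, 1.164]
contact_force: [-3.6, 1.1, 8.2]
opening: 0.0137
grip_force: 58.0
time: 11.7
tool_pos: [0.4904, -0.1968, 0.125]
tool_rot: [3.14, 0.0, 0.912]
contact_force: [-3.1, 1.2, 8.8]
opening: 0.0138
grip_force: 58.0
t 12.2 p [ 0.4904 -0.1969  0.125 ] yaw 0.9129 F [-2.8  0.8  8.1] T [ 0.22  0.56 -0.12] shift [ 0.0001 -0.0001  0.    ] turn -0.2512 open 0.013496747128706611
```

```bash

python3 -m jog '[[[-1,0,0,0,0.05],[-1,0,0,0,0.1],[-1,0,0,0,0.15],[-1,0,0,0,0.2],[-1,0,0,0,0.25]]]'
python3 -m jog '[[[-1,0,0,0,0.05],[-1,0,0,0,0.1],[-1,0,0,0,0.15],[-1,0,0,0,0.2],[-1,0,0,0,0.2]]]'
python3 avg.py .4904 -.1967 .125 66.7
```

```text
time: 12.62
tool_pos: [0.4898, -0.1966, 0.125]
tool_rot: [3.141, 0.0, 0.662]
contact_force: [-5.8, 1.5, 10.5]
opening: 0.0138
grip_force: 58.0
time: 13.03
tool_pos: [0.4894, -0.1963, 0.125]
tool_rot: [-3.141, 0.001, 0.462]
contact_force: [-6.8, 2.0, 12.2]
opening: 0.0137
grip_force: 58.0
t 13.5333 p [ 0.4895 -0.1963  0.125 ] yaw 0.4637 F [-6.5  2.5 11.1] T [ 0.57  1.14 -0.07] shift [0.0007 0.0008 0.    ] turn -0.7004 open 0.013465415161068908
```

```bash

python3 -m jog '[[[-1,-0.0005,-0.0002,0,0.04],[-1,-0.0005,-0.0002,0,0.08],[-1,-0.0005,-0.0002,0,0.12],[-1,-0.0005,-0.0002,0,0.15],[-1,-0.0005,-0.0002,0,0.15]]]'
python3 go.py .4904 -.1967 .125 66.7
python3 -m jog '[[[-1,0,0,0,0.03],[-1,0,0,0,0.06],[-1,0,0,0,0.08],[-1,0,0,0,0.08],[-1,0,0,0,0.08]]]'
python3 avg.py .4904 -.1967 .125 66.7
```

```text
time: 13.95
tool_pos: [0.4891, -0.196, 0.125]
tool_rot: [-3.141, 0.0, 0.313]
contact_force: [-5.1, 3.3, 11.6]
opening: 0.0135
grip_force: 58.0
t 13.95 pos [ 0.4891 -0.196   0.125 ] rpy [-3.1408e+00  4.0000e-04  3.1260e-01] F [-5.1  3.3 11.6] Tq [0.82 0.96 0.07] open 0.0135 grip 57.996670603752136
shift [0.001 0.001 0.   ] turn -0.8515 q6 0.73
time: 14.37
tool_pos: [0.489, -0.1959, 0.125]
tool_rot: [-3.14, 0.001, 0.234]
contact_force: [-6.5, 4.5, 11.0]
opening: 0.0137
grip_force: 58.0
t 14.8667 p [ 0.489  -0.1959  0.125 ] yaw 0.234 F [-6.2  4.8 11.5] T [0.93 1.04 0.06] shift [0.0012 0.0011 0.    ] turn -0.9301 open 0.01372452220592825
```

```bash

python3 -m jog '[[[-1,0,0,0,0.02],[-1,0,0,0,0.04],[-1,0,0,0,0.06],[-1,0,0,0,0.08],[-1,0,0,0,0.08]]]'
python3 go.py .4904 -.1967 .125 66.7
python3 -m jog '[[[-1,0,0,0,0.02],[-1,0,0,0,0.04],[-1,0,0,0,0.06],[-1,0,0,0,0.08],[-1,0,0,0,0.08]]]'
python3 avg.py .4904 -.1967 .125 66.7
```

```text
time: 15.28
tool_pos: [0.4889, -0.1951, 0.1251]
tool_rot: [-3.139, 0.001, 0.154]
contact_force: [-5.1, 7.7, 13.4]
opening: 0.0139
grip_force: 58.1
t 15.2833 pos [ 0.4889 -0.1951  0.1251] rpy [-3.1392e+00  9.0000e-04  1.5400e-01] F [-5.1  7.7 13.4] Tq [1.66 0.98 0.51] open 0.0139 grip 58.0779504776001
shift [0.0012 0.0018 0.    ] turn -1.0102 q6 0.89
time: 15.7
tool_pos: [0.4891, -0.195, 0.125]
tool_rot: [-3.14, 0.001, 0.076]
contact_force: [-4.8, 8.8, 12.5]
opening: 0.0144
grip_force: 60.8
t 16.2 p [ 0.4891 -0.195   0.125 ] yaw 0.0772 F [-4.8  8.1 12.4] T [1.71 0.85 1.41] shift [0.0011 0.0018 0.    ] turn -1.0869 open 0.014127228773890168
```

```bash

python3 -m jog '[[[-1,0,0,0,-0.03],[-1,0,0,0,-0.06],[-1,0,0,0,-0.09],[-1,0,0,0,-0.12],[-1,0,0,0,-0.12]]]'
python3 go.py .4904 -.1967 .125 66.7
python3 -m jog '[[[-1,0,0,-0.003,0],[-1,0,0,-0.006,0],[-1,0,0,-0.009,0],[-1,0,0,-0.012,0],[-1,0,0,-0.015,0]]]'
python3 -m jog '[[[-1,0,0,-0.02,0],[-1,0,0,-0.05,0],[-1,0,0,-0.09,0],[-1,0,0,-0.13,0],[-1,0,0,-0.155,0]]]'
python3 - <<'E'
from h import *
im=robot.read_camera("scene"); cv2.imwrite("scene3.png",im[:,:,::-1])
cv2.imwrite("pics/s3.png",cv2.resize(im[170:270,250:350,::-1],(600,600),interpolation=cv2.INTER_CUBIC))
E
python3 avg.py .53 .2 .29 80
```

```text
time: 16.62
tool_pos: [0.4895, -0.1959, 0.125]
tool_rot: [-3.141, -0.0, 0.196]
contact_force: [-4.4, 4.0, 10.7]
opening: 0.0139
grip_force: 57.7
t 16.6167 pos [ 0.4895 -0.1959  0.125 ] rpy [-3.141e+00 -3.000e-04  1.956e-01] F [-4.4  4.  10.7] Tq [0.9  0.72 0.13] open 0.0139 grip 57.72502541542053
shift [0.0008 0.0009 0.    ] turn -0.9685 q6 0.85
time: 17.03
tool_pos: [0.49, -0.1972, 0.139]
tool_rot: [3.14, -0.0, 0.194]
contact_force: [-0.6, -1.3, -1.5]
opening: 0.0137
grip_force: 57.7
time: 17.45
tool_pos: [0.4906, -0.1976, 0.2985]
tool_rot: [3.137, -0.005, 0.193]
contact_force: [2.2, -0.9, -2.4]
opening: 0.0136
grip_force: 57.7
t 18.0 p [ 0.4896 -0.1968  0.2934] yaw 0.1936 F [-0.2 -0.1 -2.9] T [0.01 0.03 0.01] shift [ 0.116  -0.3816  0.0034] turn -1.2027 open 0.013894530303326607
```

View pics/s3.png

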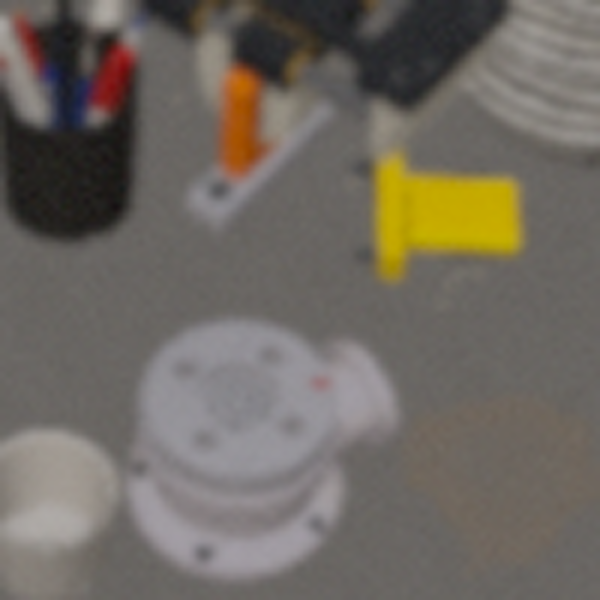

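The ring has turned: the red mark is now at (320,383) by the feed pipe, and the holes are at (185,370), (273,354), (292,425) and (205,440). The spanner is held upright. Next I'll compute how far the ring turned.

```bash
python3 - <<'E'
from h import *
h=unproj("scene",(np.array([(185,370),(273,354),(292,425),(205,440)])+.5)/6-.5+[250,170],.08); c=h.mean(0)
a=[np.degrees(np.arctan2(*(q-c)[::-1]))%90 for q in h]; print(c,np.linalg.norm(h-c,axis=1),a)
m=unproj("scene",(np.array([(320,383)])+.5)/6-.5+[250,170],.08)[0]-c; print("mark",np.linalg.norm(m),np.degrees(np.arctan2(m[1],m[0])))
m0=unproj("top",(np.array([(605-450,122)])+.5)/6.3636-.5+[290,170],.08)[0]-[.4909,-.1956];print("mark0",np.linalg.norm(m0),np.degrees(np.arctan2(m0[1],m0[0])))
f=unproj("top",(np.array([(643-450,65)])+.5)/6.3636-.5+[290,170],.045)[0]-[.4909,-.1956];print("pipe",f,np.degrees(np.arctan2(f[1],f[0])))
E
```

```text
[ 0.49119095 -0.19340749] [0.03013932 0.03102597 0.02984429 0.03028212] [np.float64(18.22449291543319), np.float64(16.168655521047324), np.float64(16.813886886917984), np.float64(16.693760733257648)]
mark 0.040262577944963934 -27.830349479744513
mark0 0.04084244109296892 20.19451185136774
pipe [ 0.07176548 -0.01090614] -8.64107238796989
```

The ring turned about 0.87 rad. Its frame now sits at about −73°, against −74.5° expected at the stop, and the torque rose sharply at the end, so it is locked. Now back to the rack.

```bash

python3 -m jog '[[[-1,0.0138,-0.039,0,0],[-1,0.0276,-0.078,0,0],[-1,0.0415,-0.117,0,0],[-1,0.0553,-0.156,0,0],[-1,0.0692,-0.1952,0,0]]]' >/dev/null
python3 -m jog '[[[-1,0.0138,-0.039,0,0],[-1,0.0276,-0.078,0,0],[-1,0.0415,-0.117,0,0],[-1,0.0553,-0.156,0,0],[-1,0.0692,-0.1952,0,0]]]' >/dev/null
python3 -m jog '[[[-1,0,0,0,-0.12],[-1,0,0,0,-0.24],[-1,0,0,0,-0.36],[-1,0,0,0,-0.48],[-1,0,0,0,-0.6]]]' >/dev/null
python3 -m jog '[[[-1,0,0,0,-0.12],[-1,0,0,0,-0.24],[-1,0,0,0,-0.36],[-1,0,0,0,-0.48],[-1,0,0,0,-0.588]]]' >/dev/null
python3 avg.py .5502 .2129 .068 79.2
```

```text
t 20.1667 p [0.5503 0.2131 0.2934] yaw 1.3813 F [-0.1  0.2 -2.9] T [-0.04 -0.1  -0.02] shift [-2.000e-04 -0.000e+00  2.254e-01] turn -0.001 open 0.013717184242734852
```

```bash

python3 -m jog '[[[-1,0,0,0.03,0],[-1,0,0,0.065,0],[-1,0,0,0.1,0],[-1,0,0,0.13,0],[-1,0,0,0.15,0]]]' >/dev/null
python3 -m jog '[[[-1,0,0,0.02,0],[-1,0,0,0.035,0],[-1,0,0,0.045,0],[-1,0,0,0.05,0],[-1,0,0,0.055,0]]]'
python3 -m jog '[[[-1,0,0,0.005,0],[-1,0,0,0.01,0],[-1,0,0,0.015,0],[-1,0,0,0.018,0],[-1,0,0,0.0195,0]]]'
python3 avg.py .5502 .2129 .067 79.2
```

```text
time: 21.0
tool_pos: [0.5506, 0.2131, 0.0887]
tool_rot: [3.141, -0.0, 1.382]
contact_force: [-0.6, -0.6, -2.1]
opening: 0.0139
grip_force: 57.7
time: 21.42
tool_pos: [0.5502, 0.213, 0.0689]
tool_rot: [-3.141, 0.0, 1.382]
contact_force: [0.9, -0.0, -2.5]
opening: 0.0135
grip_force: 57.7
t 21.9167 p [0.5504 0.2131 0.0693] yaw 1.3818 F [ 0.1 -0.1 -3. ] T [-0.02 -0.07  0.  ] shift [-0.0002 -0.0002  0.0023] turn -0.0005 open 0.01370070834152738
```

Lower the last few millimetres until it touches, release to half open, and rise.

```bash

python3 -m jog '[[[-1,0,0,0.0007,0],[-1,0,0,0.0015,0],[-1,0,0,0.002,0],[-1,0,0,0.0025,0],[-1,0,0,0.0025,0]]]'
python3 -m jog '[[[-0.6,0,0,0,0],[-0.4,0,0,0,0],[-0.2,0,0,0,0],[-0.2,0,0,0,0],[-0.2,0,0,0,0]]]'
python3 -m jog '[[[-0.2,0,0,-0.015,0],[-0.2,0,0,-0.04,0],[-0.2,0,0,-0.08,0],[-0.2,0,0,-0.12,0],[-0.2,0,0,-0.12,0]]]'
python3 - <<'E'
from h import *
for n,r in(("scene",(125,200,185,285)),("top",(150,230,160,245))):
    im=robot.read_camera(n); cv2.imwrite(n+"4.png",im[:,:,::-1])
a=cv2.imread("scene4.png")[125:200,185:285]
cv2.imwrite("pics/s4.png",cv2.resize(a,(800,600),interpolation=cv2.INTER_CUBIC))
E
python3 avg.py .5502 .2129 .067 79.2
```

```text
time: 22.33
tool_pos: [0.5503, 0.213, 0.0671]
tool_rot: [3.141, 0.0, 1.382]
contact_force: [-2.4, -1.3, 3.4]
opening: 0.0138
grip_force: 57.7
time: 22.75
tool_pos: [0.5504, 0.213, 0.0667]
tool_rot: [3.141, 0.0, 1.382]
contact_force: [-0.6, 0.3, 0.2]
opening: 0.0359
grip_force: 0.0
time: 23.17
tool_pos: [0.5541, 0.2141, 0.1951]
tool_rot: [3.128, -0.006, 1.382]
contact_force: [-0.2, 1.7, 0.6]
opening: 0.0367
grip_force: 0.0
t 23.7667 p [0.5498 0.2129 0.1856] yaw 1.3818 F [-0.1 -0.  -0.1] T [-0.02 -0.07  0.02] shift [0.     0.0004 0.1186] turn -0.0005 open 0.03685006248373823
```

View pics/s4.png

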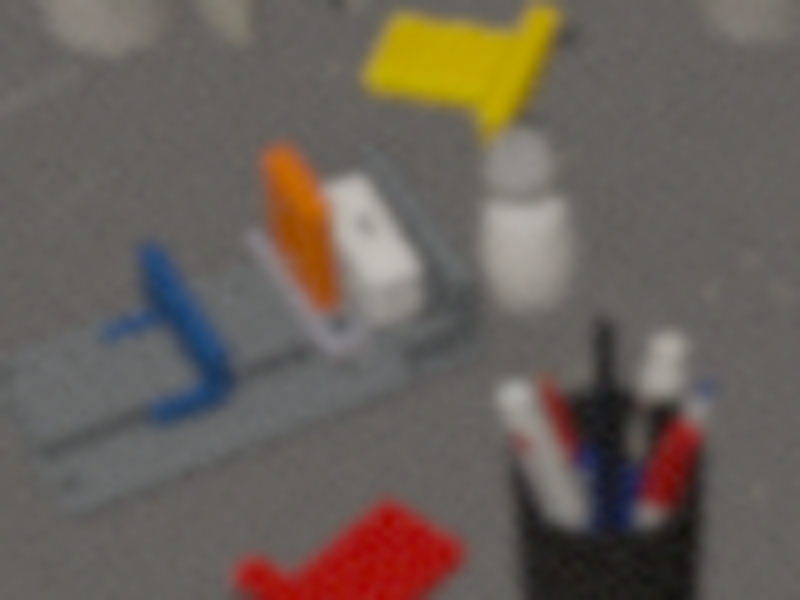

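The spanner stands upright on the ridge with its handle at (300,230), between the blue stop and the case. Next I'll turn the hand 90°, close the fingers and move behind the stop.

```bash

python3 -m jog '[[[-1,0,0,0,0.12],[-1,0,0,0,0.24],[-1,0,0,0,0.36],[-1,0,0,0,0.48],[-1,0,0,0,0.6]]]' 20 >/dev/null
python3 -m jog '[[[-1,0,0,0,0.12],[-1,0,0,0,0.24],[-1,0,0,0,0.36],[-1,0,0,0,0.48],[-1,0,0,0,0.6]]]' >/dev/null
python3 -m jog '[[[-1,0,0,0,0.12],[-1,0,0,0,0.24],[-1,0,0,0,0.36],[-1,0,0,0,0.37],[-1,0,0,0,0.37]]]' >/dev/null
python3 -m jog '[[[-1,-0.035,0,0,0],[-1,-0.07,0,0,0],[-1,-0.091,0,0,0],[-1,-0.091,0,0,0],[-1,-0.091,0,0,0]]]' >/dev/null
python3 avg.py .4605 .2312 .050 -10.8
python3 - <<'E'
from h import *
t=cv2.imread("top4.png"); cv2.imwrite("pics/t4.png",cv2.resize(t[155:235,160:220],(450,600),interpolation=cv2.INTER_CUBIC))
o=np.array([.515,.2208]);q=unproj("scene",[[0,0]],0)
im=cv2.imread("scene4.png");b=(im[:,:,0].astype(int)-im[:,:,2]>40)&(im[:,:,0].astype(int)-im[:,:,1]>25); ys,xs=np.nonzero(b[125:200,185:285]); print(len(xs))
a=((np.array([(152,245),(232,375),(215,360)])+.5)/8-.5+[185,125])
for z in(.052,.023): print(z,[((p-o)@np.array([[.9823,-.1874],[.1874,.9823]]).T).round(4).tolist() for p in unproj("scene",a,z)])
E
```

```text
t 25.9333 p [0.4616 0.2299 0.1867] yaw -0.1878 F [-0.  -0.1 -0. ] T [0.04 0.03 0.  ] shift [-0.0013 -0.001   0.1367] turn 0.0007 open 0.0004137729385035811
103
0.052 [[-0.019, 0.0395], [-0.0212, -0.047], [-0.0238, -0.0357]]
0.023 [[-0.0096, 0.0678], [-0.0118, -0.0207], [-0.0145, -0.0092]]
```

```bash

python3 -m jog '[[[-1,-0.001,-0.001,0.03,0],[-1,-0.001,-0.001,0.06,0],[-1,-0.001,-0.001,0.09,0],[-1,-0.001,-0.001,0.11,0],[-1,-0.001,-0.001,0.12,0]]]' >/dev/null
python3 -m jog '[[[-1,0,0,0.007,0],[-1,0,0,0.0137,0],[-1,0,0,0.0167,0],[-1,0,0,0.0167,0],[-1,0,0,0.0167,0]]]'
python3 -m jog '[[[-1,0.008,0,0,0],[-1,0.016,0,0,0],[-1,0.024,0,0,0],[-1,0.032,0,0,0],[-1,0.04,0,0,0]]]'
python3 -m jog '[[[-1,0.004,0,0,0],[-1,0.008,0,0,0],[-1,0.012,0,0,0],[-1,0.016,0,0,0],[-1,0.02,0,0,0]]]'
python3 go.py .5361 .2168 .050 -10.8
```

```text
time: 26.77
tool_pos: [0.4607, 0.2314, 0.0507]
tool_rot: [-3.141, -0.001, -0.188]
contact_force: [0.2, 0.1, -1.0]
opening: 0.0004
grip_force: 0.0
time: 27.18
tool_pos: [0.5004, 0.2236, 0.0502]
tool_rot: [-3.141, -0.0, -0.188]
contact_force: [-0.7, 1.0, 1.2]
opening: 0.0008
grip_force: 0.9
time: 27.6
tool_pos: [0.5191, 0.2199, 0.0498]
tool_rot: [3.141, 0.0, -0.188]
contact_force: [-2.5, 0.4, 0.7]
opening: 0.0009
grip_force: 0.8
t 27.6 pos [0.5191 0.2199 0.0498] rpy [ 3.1412e+00  5.0000e-04 -1.8820e-01] F [-2.5  0.4  0.7] Tq [0.11 0.32 0.02] open 0.0009 grip 0.8439113013446331
shift [ 0.0172 -0.0001 -0.0002] turn 0.0003 q6 2.02
```

```bash

python3 -m jog '[[[-1,0.002,0,0,0],[-1,0.004,0,0,0],[-1,0.006,0,0,0],[-1,0.008,0,0,0],[-1,0.01,0,0,0]]]'
python3 -m jog '[[[-1,0.001,0,0,0],[-1,0.002,0,0,0],[-1,0.003,0,0,0],[-1,0.004,0,0,0],[-1,0.005,0,0,0]]]'
python3 go.py .5361 .2168 .050 -10.8
```

```text
time: 28.02
tool_pos: [0.5286, 0.2181, 0.0499]
tool_rot: [3.141, 0.001, -0.188]
contact_force: [-3.7, 0.5, 2.6]
opening: 0.0004
grip_force: 2.2
time: 28.43
tool_pos: [0.5336, 0.2171, 0.0499]
tool_rot: [3.141, 0.001, -0.188]
contact_force: [-8.4, 2.1, 2.7]
opening: 0.0004
grip_force: 4.6
t 28.4333 pos [0.5336 0.2171 0.0499] rpy [ 3.1412e+00  6.0000e-04 -1.8820e-01] F [-8.4  2.1  2.7] Tq [0.38 1.55 0.  ] open 0.0004 grip 4.624139070510864
shift [ 0.0025 -0.0001 -0.0001] turn 0.0003 q6 2.01
```

```bash

python3 -m jog '[[[-1,0.0005,0,0,0],[-1,0.001,0,0,0],[-1,0.0015,0,0,0],[-1,0.0015,0,0,0],[-1,0.0015,0,0,0]]]'
python3 -m jog '[[[-1,0.0005,0,0,0],[-1,0.001,0,0,0],[-1,0.001,0,0,0],[-1,0.001,0,0,0],[-1,0.001,0,0,0]]]'
python3 avg.py .5361 .2168 .050 -10.8
```

```text
time: 28.85
tool_pos: [0.5336, 0.2171, 0.0499]
tool_rot: [3.141, 0.003, -0.188]
contact_force: [-10.2, 1.3, 5.1]
opening: 0.0005
grip_force: 4.9
time: 29.27
tool_pos: [0.5336, 0.2171, 0.0498]
tool_rot: [3.14, 0.005, -0.188]
contact_force: [-13.2, 0.6, 7.0]
opening: 0.0007
grip_force: 6.5
t 29.7667 p [0.5336 0.2171 0.0499] yaw -0.188 F [-13.    1.8   7.3] T [ 0.44  2.16 -0.  ] shift [ 0.0025 -0.0001 -0.0001] turn 0.0005 open 0.0005887683343217613
```

```bash

python3 -m jog '[[[-1,-0.01,0,0,0],[-1,-0.025,0,0,0],[-1,-0.04,0,0,0],[-1,-0.04,0,0,0],[-1,-0.04,0,0,0]]]' >/dev/null
python3 -m jog '[[[-1,0,0,-0.03,0],[-1,0,0,-0.065,0],[-1,0,0,-0.1,0],[-1,0,0,-0.13,0],[-1,0,0,-0.15,0]]]' >/dev/null
python3 -m jog '[[[-1,-0.04,0.04,0,0],[-1,-0.06,0.08,0,0],[-1,-0.06,0.12,0,0],[-1,-0.06,0.16,0,0],[-1,-0.06,0.16,0,0]]]'
python3 - <<'E'
from h import *
o=np.zeros((600,800,3),np.uint8)
t=robot.read_camera("top"); cv2.imwrite("top5.png",t[:,:,::-1]); s=robot.read_camera("scene"); cv2.imwrite("scene5.png",s[:,:,::-1])
o[:,:400]=cv2.resize(t[155:215,170:210,::-1],(400,600),interpolation=cv2.INTER_CUBIC)
o[:400,400:]=cv2.resize(s[138:178,205:245,::-1],(400,400),interpolation=cv2.INTER_CUBIC)
cv2.imwrite("pics/f5.png",o)
E
```

```text
time: 31.02
tool_pos: [0.408, 0.0744, 0.2008]
tool_rot: [3.14, -0.003, -0.19]
contact_force: [1.0, 0.2, -0.4]
opening: 0.0001
grip_force: 0.0
```

View pics/f5.png

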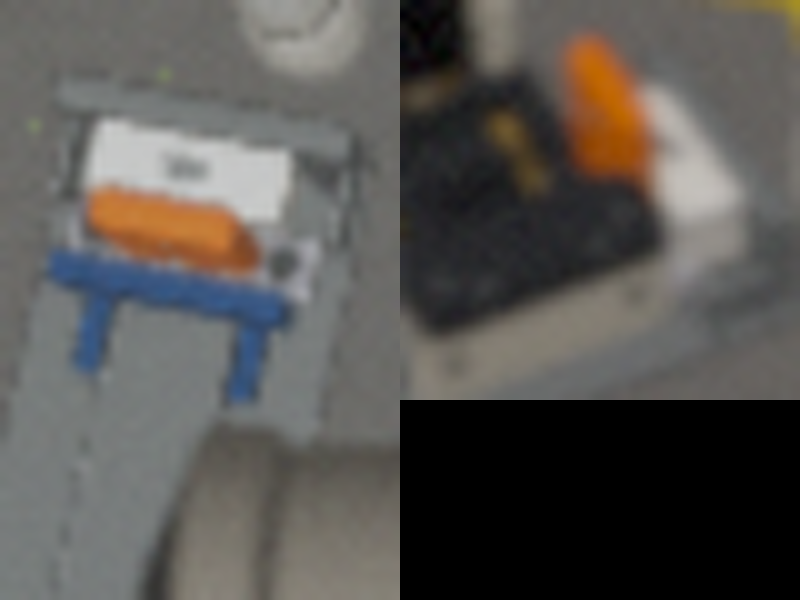

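The pack looks tight: blue stop at (170,285), spanner upright against it, case at (190,165) against the wall. I'll measure the gap more precisely from a rectified profile.

```bash
python3 - <<'E'
from h import *
o=np.array([.515,.2208]);u=np.array([.9823,-.1874]);v=np.array([.1874,.9823])
X=np.arange(-.06,.115,.0005)
def prof(f,y0,y1,z=.052):
    im=cv2.imread(f).astype(np.float32); Y=np.arange(y0,y1,.001)
    P=np.array([[*(o+x*u+y*v),z] for x in X for y in Y]); q=proj("top",P).astype(np.float32)
    m=cv2.remap(im,q[:,0].reshape(len(X),-1),q[:,1].reshape(len(X),-1),cv2.INTER_CUBIC); return m.mean(1)
for f in("top_raw0.png","top5.png"):
    p=prof(f,-.03,.03); b=p[:,0]-p[:,2]; m=b.max(); i=b.argmax()
    h=np.nonzero(b>m/2)[0]; h=h[(abs(h-i)<40)]; print(f,"blue plate",X[h[0]],X[h[-1]],m)
    w=p.mean(1); k=(X>.045)&(X<.105); print("case/wall",[(round(1000*x,1),int(a)) for x,a in zip(X[k][::3],w[k][::3])])
    w=prof(f,-.045,-.036).mean(1); print("wall only",[(round(1000*x,1),int(a)) for x,a in zip(X[k][::3],w[k][::3])])
E
```

```text
top_raw0.png blue plate -0.025999999999999968 -0.015499999999999958 77.04946
case/wall [(np.float64(45.0), 121), (np.float64(46.5), 121), (np.float64(48.0), 122), (np.float64(49.5), 125), (np.float64(51.0), 131), (np.float64(52.5), 142), (np.float64(54.0), 158), (np.float64(55.5), 176), (np.float64(57.0), 191), (np.float64(58.5), 198), (np.float64(60.0), 199), (np.float64(61.5), 198), (np.float64(63.0), 195), (np.float64(64.5), 191), (np.float64(66.0), 188), (np.float64(67.5), 187), (np.float64(69.0), 190), (np.float64(70.5), 194), (np.float64(72.0), 197), (np.float64(73.5), 198), (np.float64(75.0), 194), (np.float64(76.5), 179), (np.float64(78.0), 152), (np.float64(79.5), 121), (np.float64(81.0), 99), (np.float64(82.5), 92), (np.float64(84.0), 98), (np.float64(85.5), 111), (np.float64(87.0), 122), (np.float64(88.5), 126), (np.float64(90.0), 125), (np.float64(91.5), 122), (np.float64(93.0), 117), (np.float64(94.5), 109), (np.float64(96.0), 103), (np.float64(97.5), 102), (np.float64(99.0), 106), (np.float64(100.5), 108), (np.float64(102.0), 108), (np.float64(103.5), 107)]
wall only [(
[... 2383 characters left out ...]
18), (np.float64(63.0), 118), (np.float64(64.5), 120), (np.float64(66.0), 122), (np.float64(67.5), 123), (np.float64(69.0), 121), (np.float64(70.5), 117), (np.float64(72.0), 111), (np.float64(73.5), 103), (np.float64(75.0), 95), (np.float64(76.5), 87), (np.float64(78.0), 83), (np.float64(79.5), 81), (np.float64(81.0), 82), (np.float64(82.5), 88), (np.float64(84.0), 97), (np.float64(85.5), 109), (np.float64(87.0), 118), (np.float64(88.5), 122), (np.float64(90.0), 122), (np.float64(91.5), 119), (np.float64(93.0), 114), (np.float64(94.5), 107), (np.float64(96.0), 103), (np.float64(97.5), 103), (np.float64(99.0), 104), (np.float64(100.5), 104), (np.float64(102.0), 103), (np.float64(103.5), 104)]
```

The case now touches the wall (no dark gap), and the plate face is 45 mm from the wall. That puts the travel at about 0.070 m, above the 0.067 m needed. I'm handing the job in.

```bash
python3 -c "
from cell import robot
print(robot.hand_in())"
```

```text
the job is handed in; nothing more can be done
None
```

The job is handed in, but no verdict came back. By my measurements the ring is turned to its stop, the spanner stands upright on the ridge between case and end stop, and the stop is pushed tight at about 0.070 m.

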